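Set the specimen camera to the green-lidded jar

TASK

Push the little camera along its rail with your fingertips until it clicks into the notch in front of the jar with the green lid, without running past that notch; it will click through any notch it meets before. Only then press the blue shutter button fully down and let go, leaving the camera in its notch. Do it gently, without gripping the camera or lifting anything, and leave all the jars where they stand.

Things in the scene. Friction and masses are not known exactly. Their poses are not given: they have to be found in the camera images.
- board: Fixed imaging rail unit: black board 220 (x) x 420 (y) x 12 mm, origin at the centre of its underside. An aluminium rail 26 mm wide, top 34 mm above the table, runs along the board's y at board x = -50 mm; it has three gaps 7 mm wide with rounded lips (the notches), each with a white line to its jar place. Dark end blocks, 40 mm tall, stand at the rail's ends (board y = +-197 mm).
- carriage (a joint): Travel of the camera along the rail in m: 0 to 0.30, growing to the board's +y (its centre is at board y = -0.15 + value). Notches at 0.10, 0.18, 0.26 (facing place1, 2, 3). Starts at 0 to 0.06 and stays where left. Sliding takes 1 N; within 5 mm of a notch's centre it is drawn in by itself (the push dips to nothing, it runs ahead of the finger); climbing out takes 6 to 9 N.
- latch (a joint): Height in m of the sprung roller under the camera: about -0.0005 while it rides on the rail's top, about -0.0042 when it has dropped into a notch (the spring presses it down with about 6 N). An orange indicator pin on the camera's top moves with it: 4 to 5 mm proud on the plain rail, about 1 mm proud in a notch. The camera stays captive on the rail.
- camera_top (a point): Centre of the camera's top face, 96 mm above the table; a white line across it marks the carriage centre. The camera with its grey carriage is a block 60 mm long along the rail, 42 mm (black camera) to 56 mm (grey foot) across; its foot begins 42 mm above the table. The lens points to the jars (board +x) and ends 35 mm from the rail's centre line.
- camera_side (a point): Centre of the camera's flat flank that looks towards the board's -y (the side to push), 30 mm from the carriage centre and 74 mm above the table; the flank is flat, about 42 mm wide across the rail, from 42 to 96 mm above the table.
- place1 (a point): Jar place in front of the notch at 0.10: grey disc on the board at board (68, -50) mm, 12 mm above the table.
- place2 (a point): Jar place in front of the notch at 0.18, board (68, 30) mm.
- place3 (a point): Jar place in front of the notch at 0.26, board (68, 110) mm.
- jar_green: Loose glass jar with a green lid, 58 mm across and 84 mm tall, origin at the centre of its underside; stands on one of the three places of the board.
- jar_red: The same with a red lid, on another place.
- jar_yellow: The same with a yellow lid, on another place.
- shutter (a joint): Travel of the blue shutter button in m: 0 up, 0.006 fully down; a spring of 4 N at full travel brings it back up.
- shutter_top (a point): Centre of the blue button's top face (28 mm across), button up; it is pressed straight down. The button sits in a small grey housing fixed on the table to the left of the rail unit.
- jar_white: Loose glass jar with a white lid, 72 mm across, 110 mm tall, to the right of the rail unit; bystander.
Mind the look-alikes: they are no part of the job. Leave any purple look-alike of the jar_green alone.

How it is judged:
By the outcome, as a careful person would: the job done as asked, in the order asked, and still so for the second after the job is handed in, with the robot touching nothing.
It also fails if it takes over 58 s, if anything falls off the work surface, if the arm or the gripper's body presses on something with over 40 N, if the wrist force passes 120 N, or if a joint passes its speed limit or range.

ROBOT

A 6-joint arm with a two-finger parallel gripper is mounted at the origin on the work surface. World frame = base frame: x ahead of the robot, y to its left, z up, the work surface at z = 0. Lengths are in m, angles in rad, forces in N, time in s.
With the tool pointing down it reaches from about 0.25 to 0.725 m from the base axis. Payload 4 kg.
Tool frame: the origin (TCP) lies on the centre line of the jaws, within the pads' length; the fingertips stand 17 mm ahead of it and the grasp point (between the pads) lies 2 mm behind it; z points along the fingers, y is the line along which they close (so a half turn about z gives the same grasp; the last joint's range is limited). The gripper opens to 85 mm and grips with 20 to 120 N. Pads are 22 mm wide; open, the fingers measure 114 mm over their backs; the gripper's body (76 mm by 85 mm) begins 54 mm behind the grasp point. The pads swing forward as they close: fully open they stand 13 mm farther back than shut.
Start: joints at [1.267, 0.241, 0.005, 1.335, 0, 1.571], TCP at [0.15, 0.477, 0.248] pointing down, gripper open.
Joint ranges: [-2.72, 2.72], [-1.05, 1.87], [-1.09, 1.28], [-1.99, 2.15], [-1.42, 1.44], [-3.14, 3.14]. Speed limits (rad/s): [2.79, 2.79, 3.14, 3.14, 3.14, 3.14].

INTERFACE

Orientations are given as a unit quaternion [x, y, z, w].
In Python, from workcell import bot, camera, get_calibration gives the robot as it stands.
- The arm moves only by the tool apply_moves, never from a script. Its argument "steps" is a list of rows, each a list of 3 entries, a list of its own where there are three numbers: the shift along the tool's x, y, z as a fraction of full scale, then the turn, a rotation vector about the tool's x, y, z as a fraction of full scale, then the opening, from 0 (shut) to 1 (fully open). A call has exactly 8 rows; each row shifts and turns the commanded pose from where the row before left it, along the tool's axes as they then stand; what a row does not reach is not made up. Full scale, the value 1, is 20 cm for a shift and pi rad for a turn. A row lasts 1/12 s, in which the tool goes at most 41.7 mm and 7.16 degrees, less where a joint would pass 70% of its speed; a pose out of reach is approached as far as the arm can. A call with a number of a shift or a turn outside -1 to 1 is refused whole. A call with a gripper value outside its range is refused whole. The fingers move at their own pace and stop on an object; the grip force is fixed at half the most. Time passes only in rows, so rows that do not move let the fingers close, or fill a call up. It gives the time, the measured TCP pose, the force, the opening and the grip force at its end, in the units of the state.
- bot.get_obs(): the state, without advancing time (a new reading comes with each control period).
- camera(name): name is "scene" or "top" or "wrist"; returns (picture, depth): 400x640x3 uint8, red, green, blue; 400x640 float32, m along the optical axis (not along the pixel's ray), 0 where there is no reading.
- get_calibration(name): a dict with "fov_y" (degrees; the focal length in pixels is half the picture's height over the tangent of half this angle, whatever the lens; pixels are square), "cx", "cy" (the principal point, pixels), "rvec" (rotation vector, rad) and "tvec" (3), from world to camera coordinates, as OpenCV has them. Camera axes: x right, y down, z forward; pixel columns grow to the right and rows downward; lengths in m; the calibration is good to about 2 mm. A picture is of the moment at which its call begins: read the wrist's pose just before it. get_calibration takes no time and is no camera call; for the wrist camera it gives the pose at the moment of the call.
- bot.job_done(): hands the job in; it is judged then, once.
The state is a dict: "clock": time; "joint_pos": joint angles; "joint_vel": joint speeds; "tau": joint torques, N m; "eef_pos": TCP position; "tool_rot": TCP orientation; "ft_force": force on the tool from outside, world axes, zero at the start; "ft_torque": the same for the moment, N m; "grip_width": finger opening in m; "grasp_force": force on a finger pad.
Only numpy, scipy, OpenCV 4.12 (cv2) and the standard library are available. Lean on these libraries where they do the work, as an engineer would, in place of code of your own. Each camera call takes 0.05 s, during which the arm holds its last target. There are 200 camera calls.

## Working session

There is one attempt and no reset: what is moved stays moved. The work goes in short steps, Python scripts to look and compute and a tool call to move; the robot and the scene stay as the last step left them, time stands still between calls to the robot, and variables do not carry over. Pictures are saved under pics/ and viewed, at most 10 in all, crops included, and the job is handed in when it is done.

Besides the shell and the picture viewer there is one more tool, called after "Emit:" as name(argument=value, ...), one argument or row to a line, values as JSON. apply_moves: Moves the arm, as the interface text tells. Its arguments: {"type":"object","properties":{"steps":{"type":"array"}},"required":["steps"]}

```bash
mkdir -p pics; ls; cat > h.py <<'E'
import numpy as np, cv2
from workcell import bot, camera, get_calibration
def cal(n):
    c=get_calibration(n); R=cv2.Rodrigues(np.array(c["rvec"],float))[0]; t=np.array(c["tvec"],float).ravel()
    return 200/np.tan(np.radians(c["fov_y"])/2),c["cx"],c["cy"],R,t
def plane(n,u,v,z,k=None):
    f,cx,cy,R,t=k or cal(n); o=-R.T@t; d=R.T@np.array([(u-cx)/f,(v-cy)/f,1]); return o+d*(z-o[2])/d[2]
def proj(n,P,k=None):
    f,cx,cy,R,t=k or cal(n); q=R@np.array(P)+t; return q[:2]/q[2]*f+[cx,cy]
def cloud(n,D,k=None):
    f,cx,cy,R,t=k or cal(n); v,u=np.mgrid[:400,:640]
    q=np.stack([(u-cx)/f*D,(v-cy)/f*D,D],-1); return (q-t)@R
def save(name,im): cv2.imwrite("pics/"+name,cv2.cvtColor(im,cv2.COLOR_RGB2BGR))
E
python3 - <<'E'
from h import *
for n in("top","scene"):
    im,D=camera(n); save(n+"0.png",im); np.savez(n+"0.npz",im=im,D=D); print(n,get_calibration(n))
o=bot.get_obs(); print(o)
E
```

```text
pics
top {'fov_y': 43.55233542434993, 'cx': 322.9510040128138, 'cy': 201.54514278506252, 'rvec': array([ 2.14669586, -2.15208505,  0.14309545]), 'tvec': array([-0.02630736,  0.5657132 ,  1.46366211])}
scene {'fov_y': 43.44918293334433, 'cx': 324.46347803495644, 'cy': 199.7286191796846, 'rvec': array([ 0.91218972,  2.5014527 , -1.05301114]), 'tvec': array([ 0.46037025, -0.16751869,  1.62507124])}
{'clock': 0.1, 'joint_pos': array([1.26701707e+00, 2.41363857e-01, 3.83317943e-03, 1.33519553e+00,
       5.43887970e-05, 1.57080186e+00]), 'joint_vel': array([-3.38925106e-05, -2.02850417e-03,  3.36066505e-03, -4.39874469e-04,
       -2.05282054e-05,  5.82727213e-04]), 'tau': array([ 1.51127965e-04, -3.73138046e+01,  2.53010541e+01,  1.08553687e-02,
       -1.57717604e-06,  8.70306867e-07]), 'eef_pos': array([0.14938668, 0.47659198, 0.24747902]), 'tool_rot': array([ 1.51308963e-01,  9.88486047e-01, -9.49714688e-04, -1.72879882e-04]), 'ft_force': array([-0.08676047, -0.6069732 , -0.08789287]), 'ft_torque': array([-0.05543221, -0.02020837, -0.01581626]), 'grasp_force': 0.0, 'grip_width': 0.08516867675722248}
```

View pics/top0.png

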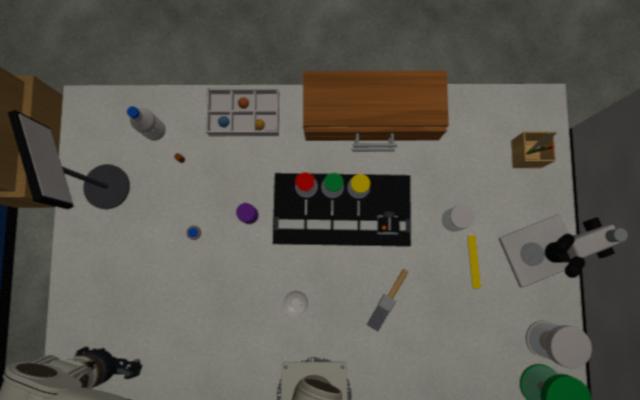

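View pics/scene0.png

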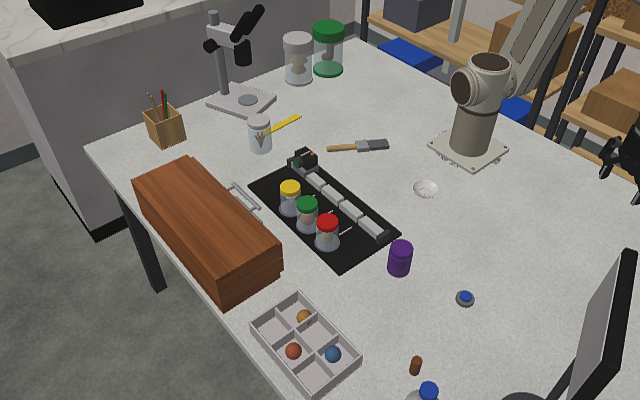

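The top view shows the rail unit at (275–410, 173–245) px, with the camera at (387,224). The lids from +y to -y are red (305,182), green (334,183) and yellow (360,184). Green is in the middle, so it should be place2, value 0.18. The purple jar at (247,213) is the look-alike, standing off the board. The blue button in its grey housing is at (194,232), and the blue bottle cap at (133,113) is a different thing. Next I'll measure these and make a confirming crop.

```bash
python3 - <<'E'
from h import *
d=np.load("top0.npz"); im,D=d["im"],d["D"]; k=cal("top"); C=cloud("top",D,k); hsv=cv2.cvtColor(im,cv2.COLOR_RGB2HSV)
def comp(name,lo,hi,z,box):
    m=cv2.inRange(hsv,lo,hi); x0,y0,x1,y1=box; mm=np.zeros_like(m); mm[y0:y1,x0:x1]=m[y0:y1,x0:x1]
    v,u=np.nonzero(mm); print(name,len(u),u.mean().round(1),v.mean().round(1),"plane",plane("top",u.mean(),v.mean(),z,k).round(4),"depth z",np.median(C[v,u],0).round(4)); return mm
comp("green",(45,90,40),(85,255,255),.096,(270,160,420,215))
comp("red",(0,120,60),(8,255,255),.096,(270,160,420,215))
comp("yellow",(20,120,60),(35,255,255),.096,(270,160,420,215))
comp("blue",(100,120,50),(125,255,255),.03,(180,220,210,245))
comp("orange",(3,120,60),(20,255,255),.1,(370,205,405,240))
m=(hsv[...,2]<45).astype(np.uint8); mm=np.zeros_like(m); mm[165:255,265:420]=m[165:255,265:420]
c=max(cv2.findContours(mm,0,2)[0],key=cv2.contourArea); r=cv2.minAreaRect(c); print(r)
for p in cv2.boxPoints(r): print(plane("top",*p,.012,k).round(4))
# camera points by depth
X=C.reshape(-1,3); s=(X[:,0]>.3)&(X[:,0]<.6)&(X[:,2]>.085)&(X[:,2]<.106)
v,u=np.divmod(np.nonzero(s)[0],640); q=(u>370)&(u<405)&(v>200)&(v<245)
P=X[s][q]; print("cam top",len(P),P.min(0),P.max(0),P.mean(0))
b=(X[:,2]>.01); v,u=np.divmod(np.arange(len(X)),640); q=b&(u>182)&(u<206)&(v>220)&(v<245); print("button",X[q].min(0),X[q].max(0),X[q].mean(0))
a=cv2.resize(im[150:260,170:420],None,fx=3.2,fy=3.2,interpolation=2); save("crop1.png",np.clip(a*1.6,0,255).astype(np.uint8))
E
```

```text
green 300 333.3 181.8 plane [ 0.6155 -0.0579  0.096 ] depth z [ 0.6156 -0.0573  0.0951]
red 296 304.5 181.1 plane [0.6179 0.0254 0.096 ] depth z [0.6183 0.0242 0.0952]
yellow 308 360.1 182.8 plane [ 0.6122 -0.1357  0.096 ] depth z [ 0.6125 -0.1354  0.0951]
blue 68 192.4 231.9 plane [0.476  0.3636 0.03  ] depth z [0.4763 0.3654 0.0214]
orange 17 383.6 227.0 plane [ 0.4834 -0.2011  0.1   ] depth z [ 0.4834 -0.2019  0.0989]
((341.52252197265625, 209.15036010742188), (136.13108825683594, 69.87362670898438), 0.9548412561416626)
[0.4435 0.1239 0.012 ]
[0.6581 0.1227 0.012 ]
[ 0.6498 -0.2959  0.012 ]
[ 0.4356 -0.2869  0.012 ]
cam top 355 [ 0.47211277 -0.24340099  0.08501664] [ 0.52813857 -0.18540847  0.1029833 ] [ 0.49624388 -0.21446165  0.09484963]
button [ 0.36172316 -0.03229635  0.01005858] [0.49552943 0.38827467 1.5268083 ] [0.47547013 0.36330085 0.02872473]
```

View pics/crop1.png

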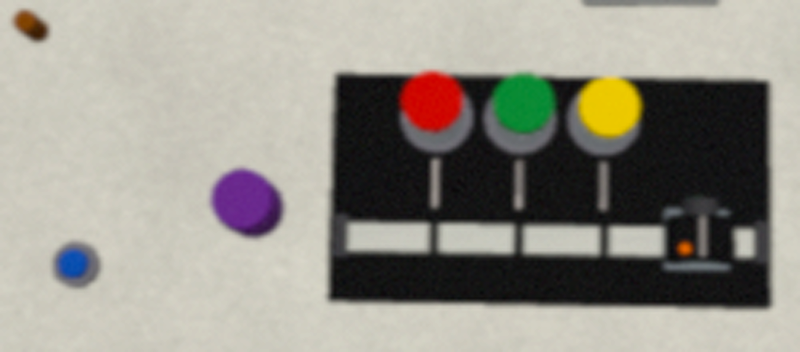

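Named: red (432,102), green (524,103), yellow (610,106) and purple (245,202) in the crop. Green is the middle jar with the true green lid, on place2, so the target is notch 0.18 at about world y = -0.053. The blue button in its grey housing is at (0.476, 0.364). The camera is now at about y = -0.2145 (value ≈ 0.02) and has to cross notch 0.10 first. I'll rotate to align with the rail, close the fingers and travel.

Emit:
apply_moves(
  steps=[
    [[0,0,0],[0,0,-0.03],0],
    [[0,0,0],[0,0,-0.03],0],
    [[0,0,0],[0,0,-0.03],0],
    [[-0.08,-0.17,0],[0,0,0],0],
    [[-0.08,-0.17,0],[0,0,0],0],
    [[-0.08,-0.17,0],[0,0,0],0],
    [[-0.08,-0.17,0],[0,0,0],0],
    [[-0.08,-0.17,0],[0,0,0],0],
  ],
)

```text
clock: 0.77
eef_pos: [0.226, 0.3036, 0.2478]
tool_rot: [0.01, 1.0, -0.0, -0.0]
ft_force: [1.6, -1.0, 0.2]
grip_width: 0.0001
grasp_force: 0.0
```

Emit:
apply_moves(
  steps=[
    [[-0.08,-0.17,0],[0,0,0],0],
    [[-0.08,-0.17,0],[0,0,0],0],
    [[-0.08,-0.17,0],[0,0,0],0],
    [[-0.08,-0.17,0],[0,0,0],0],
    [[-0.08,-0.17,0],[0,0,0],0],
    [[-0.08,-0.17,0],[0,0,0],0],
    [[-0.08,-0.17,0],[0,0,0],0],
    [[-0.08,-0.17,0],[0,0,0],0],
  ],
)

```text
clock: 1.43
eef_pos: [0.3482, 0.0289, 0.2482]
tool_rot: [0.011, 1.0, 0.0, 0.0]
ft_force: [1.1, 1.1, 0.2]
grip_width: -0.0006
grasp_force: 0.0
```

Emit:
apply_moves(
  steps=[
    [[-0.08,-0.17,0],[0,0,0],0],
    [[-0.08,-0.17,0],[0,0,0],0],
    [[-0.08,-0.17,0],[0,0,0],0],
    [[-0.08,-0.17,0],[0,0,0],0],
    [[-0.08,-0.17,0],[0,0,0],0],
    [[-0.08,-0.17,0],[0,0,0],0],
    [[-0.08,-0.17,0],[0,0,0],0],
    [[0,0,0],[0,0,0],0],
  ],
)

```text
clock: 2.1
eef_pos: [0.4572, -0.2149, 0.2468]
tool_rot: [0.013, 1.0, -0.001, 0.0]
ft_force: [0.4, -0.1, -0.8]
grip_width: -0.0001
grasp_force: 0.0
```

Emit:
apply_moves(
  steps=[
    [[-0.06,-0.12,0],[0,0,0],0],
    [[-0.06,-0.12,0],[0,0,0],0],
    [[-0.06,-0.12,0],[0,0,0],0],
    [[0,0,0.18],[0,0,0],0],
    [[0,0,0.17],[0,0,0],0],
    [[0,0,0.17],[0,0,0],0],
    [[0,0,0.1],[0,0,0],0],
    [[0,0,0],[0,0,0],0],
  ],
)

```text
clock: 2.77
eef_pos: [0.4857, -0.2797, 0.1184]
tool_rot: [0.01, 1.0, 0.003, -0.005]
ft_force: [-1.0, -0.4, -0.8]
grip_width: -0.0001
grasp_force: 0.0
```

```bash
python3 - <<'E'
from h import *
print(bot.get_obs()["eef_pos"],bot.get_obs()["ft_force"])
im,D=camera("scene"); a=cv2.resize(im[120:220,240:380],None,fx=4,fy=4,interpolation=2)
k=cal("wrist"); w,_=camera("wrist"); b=cv2.resize(w,(640,400))
save("c2.png",np.hstack([cv2.resize(a,(400,286)),cv2.resize(w,(400,286))[:286]]))
E
```

```text
[ 0.4857296  -0.27967814  0.11843591] [-0.98882559 -0.39668655 -0.76380819]
```

View pics/c2.png

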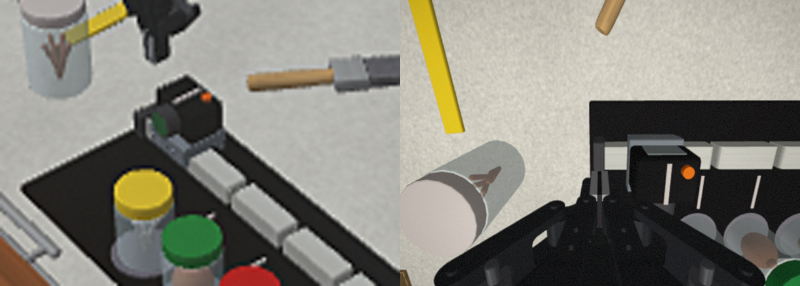

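Left half is the scene crop: the camera is at about (185,120), with the gripper above and short of its flank. Right half is the wrist view: the closed fingers at (600,190) are beside the flank at about x=630, with a clear gap. Now I'll lower and approach.

Emit:
apply_moves(
  steps=[
    [[-0.04,0,0.1],[0,0,0],0],
    [[0,0,0.1],[0,0,0],0],
    [[0,0,0],[0,0,0],0],
    [[0,0.025,0],[0,0,0],0],
    [[0,0.025,0],[0,0,0],0],
    [[0,0.025,0],[0,0,0],0],
    [[0,0.025,0],[0,0,0],0],
    [[0,0.025,0],[0,0,0],0],
  ],
)

```text
clock: 3.53
eef_pos: [0.4991, -0.2577, 0.0859]
tool_rot: [0.011, 1.0, -0.001, 0.001]
ft_force: [0.7, -2.4, 2.0]
grip_width: -0.0
grasp_force: 1.3
```

Emit:
apply_moves(
  steps=[
    [[0,0.025,0],[0,0,0],0],
    [[0,0.025,0],[0,0,0],0],
    [[0,0.025,0],[0,0,0],0],
    [[0,0.025,0],[0,0,0],0],
    [[0,0.025,0],[0,0,0],0],
    [[0,0.025,0],[0,0,0],0],
    [[0,0.025,0],[0,0,0],0],
    [[0,0,0],[0,0,0],0],
  ],
)

```text
clock: 4.2
eef_pos: [0.4985, -0.2208, 0.0839]
tool_rot: [0.01, 1.0, 0.001, -0.001]
ft_force: [-1.2, -0.4, 0.2]
grip_width: 0.0001
grasp_force: 0.0
```

```bash
cat >> h.py <<'E'
def orange():
    o=bot.get_obs(); im,D=camera("top"); h=cv2.cvtColor(im,cv2.COLOR_RGB2HSV); m=cv2.inRange(h,(3,120,60),(20,255,255)); mm=np.zeros_like(m); mm[218:236,270:410]=m[218:236,270:410]
    v,u=np.nonzero(mm); print("orange",len(u), plane("top",u.mean(),v.mean(),.1).round(4) if len(u) else None,"tcp",o["eef_pos"].round(4),"F",o["ft_force"].round(1)); return im
E
python3 -c "
from h import *
orange()"
```

```text
orange 17 [ 0.4835 -0.1603  0.1   ] tcp [ 0.4985 -0.2208  0.0839] F [-1.2 -0.4  0.2]
```

Emit:
apply_moves(
  steps=[
    [[0,0.02,0],[0,0,0],0],
    [[0,0.02,0],[0,0,0],0],
    [[0,0.02,0],[0,0,0],0],
    [[0,0.02,0],[0,0,0],0],
    [[0,0.02,0],[0,0,0],0],
    [[0,0.02,0],[0,0,0],0],
    [[0,0.02,0],[0,0,0],0],
    [[0,0,0],[0,0,0],0],
  ],
)

```text
clock: 4.92
eef_pos: [0.4996, -0.1932, 0.0843]
tool_rot: [0.01, 1.0, 0.001, 0.0]
ft_force: [-1.0, 0.9, 0.2]
grip_width: 0.0001
grasp_force: 0.0
```

```bash
python3 -c "
from h import *
orange()"
```

```text
orange 15 [ 0.4847 -0.1319  0.1   ] tcp [ 0.4996 -0.1932  0.0843] F [-1.   0.9  0.2]
```

Emit:
apply_moves(
  steps=[
    [[0,0.006,0],[0,0,0],0],
    [[0,0.006,0],[0,0,0],0],
    [[0,0.006,0],[0,0,0],0],
    [[0,0.006,0],[0,0,0],0],
    [[0,0.006,0],[0,0,0],0],
    [[0,0.006,0],[0,0,0],0],
    [[0,0.006,0],[0,0,0],0],
    [[0,0.006,0],[0,0,0],0],
  ],
)

```text
clock: 5.63
eef_pos: [0.4995, -0.1844, 0.0842]
tool_rot: [0.01, 1.0, 0.0, -0.0]
ft_force: [-0.3, 0.4, -0.3]
grip_width: -0.0003
grasp_force: 0.0
```

```bash
python3 -c "
from h import *
orange()"
```

```text
orange 15 [ 0.4847 -0.1233  0.1   ] tcp [ 0.4995 -0.1844  0.0842] F [-0.3  0.4 -0.3]
```

Emit:
apply_moves(
  steps=[
    [[0,0.006,0],[0,0,0],0],
    [[0,0.006,0],[0,0,0],0],
    [[0,0.006,0],[0,0,0],0],
    [[0,0.006,0],[0,0,0],0],
    [[0,0,0],[0,0,0],0],
    [[0,0,0],[0,0,0],0],
    [[0,0,0],[0,0,0],0],
    [[0,0,0],[0,0,0],0],
  ],
)

```text
clock: 6.35
eef_pos: [0.4998, -0.1801, 0.0843]
tool_rot: [0.011, 1.0, -0.0, 0.0]
ft_force: [-0.5, -0.3, -0.4]
grip_width: 0.0001
grasp_force: 0.0
```

```bash
python3 -c "
from h import *
orange()"
```

```text
orange 17 [ 0.4843 -0.1171  0.1   ] tcp [ 0.4998 -0.1801  0.0843] F [-0.5 -0.3 -0.4]
```

Emit:
apply_moves(
  steps=[
    [[0,0.006,0],[0,0,0],0],
    [[0,0.006,0],[0,0,0],0],
    [[0,0.006,0],[0,0,0],0],
    [[0,0,0],[0,0,0],0],
    [[0,0,0],[0,0,0],0],
    [[0,0,0],[0,0,0],0],
    [[0,0,0],[0,0,0],0],
    [[0,0,0],[0,0,0],0],
  ],
)

```text
clock: 7.07
eef_pos: [0.4999, -0.1777, 0.0844]
tool_rot: [0.011, 1.0, -0.001, -0.0]
ft_force: [-0.9, -4.5, -0.7]
grip_width: -0.0
grasp_force: 2.5
```

```bash
python3 -c "
from h import *
orange()"
```

```text
orange 17 [ 0.4843 -0.1171  0.1   ] tcp [ 0.4999 -0.1777  0.0844] F [-0.9 -4.5 -0.7]
```

Emit:
apply_moves(
  steps=[
    [[0,0.006,0],[0,0,0],0],
    [[0,0.006,0],[0,0,0],0],
    [[0,0,0],[0,0,0],0],
    [[0,0,0],[0,0,0],0],
    [[0,0,0],[0,0,0],0],
    [[0,0,0],[0,0,0],0],
    [[0,0,0],[0,0,0],0],
    [[0,0,0],[0,0,0],0],
  ],
)

```text
clock: 7.78
eef_pos: [0.4999, -0.1756, 0.0844]
tool_rot: [0.011, 1.0, -0.002, -0.0]
ft_force: [-0.6, -5.3, -0.7]
grip_width: -0.0004
grasp_force: 2.8
```

```bash
python3 -c "
from h import *
orange()"
```

```text
orange 15 [ 0.4847 -0.1147  0.1   ] tcp [ 0.4999 -0.1756  0.0844] F [-0.6 -5.3 -0.7]
```

Notch 0.10 is confirmed: the camera was drawn in, then the force rose to about 5 N with contact at TCP y ≈ -0.178. So notch 0.18 should be met at TCP y ≈ -0.098, with the draw-in starting from about -0.103. I'll climb out and go on.

Emit:
apply_moves(
  steps=[
    [[0,0.01,0],[0,0,0],0],
    [[0,0.01,0],[0,0,0],0],
    [[0,0.01,0],[0,0,0],0],
    [[0,0.01,0],[0,0,0],0],
    [[0,0.02,0],[0,0,0],0],
    [[0,0.02,0],[0,0,0],0],
    [[0,0.02,0],[0,0,0],0],
    [[0,0.02,0],[0,0,0],0],
  ],
)

```text
clock: 8.5
eef_pos: [0.5004, -0.1494, 0.0843]
tool_rot: [0.01, 1.0, 0.0, -0.0]
ft_force: [0.3, -2.1, 0.1]
grip_width: -0.0004
grasp_force: 1.1
```

Emit:
apply_moves(
  steps=[
    [[0,0.02,0],[0,0,0],0],
    [[0,0.02,0],[0,0,0],0],
    [[0,0.02,0],[0,0,0],0],
    [[0,0.02,0],[0,0,0],0],
    [[0,0.02,0],[0,0,0],0],
    [[0,0.02,0],[0,0,0],0],
    [[0,0.02,0],[0,0,0],0],
    [[0,0,0],[0,0,0],0],
  ],
)

```text
clock: 9.17
eef_pos: [0.501, -0.1209, 0.0843]
tool_rot: [0.01, 1.0, 0.001, 0.0]
ft_force: [-0.6, -0.1, 0.1]
grip_width: 0.0
grasp_force: 0.0
```

```bash
python3 -c "
from h import *
orange()"
```

```text
orange 17 [ 0.4854 -0.0597  0.1   ] tcp [ 0.501  -0.1209  0.0843] F [-0.6 -0.1  0.1]
```

Next, slowly to TCP y ≈ -0.106.

Emit:
apply_moves(
  steps=[
    [[0,0.01,0],[0,0,0],0],
    [[0,0.01,0],[0,0,0],0],
    [[0,0.01,0],[0,0,0],0],
    [[0,0.01,0],[0,0,0],0],
    [[0,0.01,0],[0,0,0],0],
    [[0,0.01,0],[0,0,0],0],
    [[0,0.01,0],[0,0,0],0],
    [[0,0,0],[0,0,0],0],
  ],
)

```text
clock: 9.88
eef_pos: [0.5014, -0.1074, 0.0843]
tool_rot: [0.01, 1.0, 0.0, 0.0]
ft_force: [0.3, 0.4, -0.3]
grip_width: 0.0
grasp_force: 0.2
```

```bash
python3 -c "
from h import *
orange()"
```

```text
orange 15 [ 0.4855 -0.0462  0.1   ] tcp [ 0.5014 -0.1074  0.0843] F [ 0.3  0.4 -0.3]
```

Emit:
apply_moves(
  steps=[
    [[0,0.005,0],[0,0,0],0],
    [[0,0.005,0],[0,0,0],0],
    [[0,0.005,0],[0,0,0],0],
    [[0,0.005,0],[0,0,0],0],
    [[0,0,0],[0,0,0],0],
    [[0,0,0],[0,0,0],0],
    [[0,0,0],[0,0,0],0],
    [[0,0,0],[0,0,0],0],
  ],
)

```text
clock: 10.6
eef_pos: [0.5014, -0.104, 0.0843]
tool_rot: [0.011, 1.0, 0.0, -0.0]
ft_force: [-0.1, -0.7, 0.5]
grip_width: 0.0003
grasp_force: 0.0
```

```bash
python3 -c "
from h import *
orange()"
```

```text
orange 16 [ 0.4854 -0.0372  0.1   ] tcp [ 0.5014 -0.104   0.0843] F [-0.1 -0.7  0.5]
```

The camera ran ahead by about 5.6 mm, and the pin is at y = -0.037, exactly 80 mm beyond the first notch, so it's latched in 0.18. I'll back off, rise and check with one picture.

Emit:
apply_moves(
  steps=[
    [[0,-0.05,0],[0,0,0],0],
    [[0,-0.1,0],[0,0,0],0],
    [[0,0,-0.15],[0,0,0],0],
    [[0,0,-0.2],[0,0,0],0],
    [[0,0,-0.2],[0,0,0],0],
    [[0,0,-0.1],[0,0,0],0],
    [[0,0,0],[0,0,0],0],
    [[0,0,0],[0,0,0],0],
  ],
)

```text
clock: 11.32
eef_pos: [0.5017, -0.135, 0.2158]
tool_rot: [0.011, 1.0, -0.001, 0.002]
ft_force: [0.4, -0.8, -0.5]
grip_width: 0.0002
grasp_force: 0.0
```

```bash
python3 - <<'E'
from h import *
t=orange(); im,D=camera("scene"); w,_=camera("wrist")
a=cv2.resize(t[160:255,270:415],(400,262),interpolation=2); b=cv2.resize(im[130:250,260:420],(400,300),interpolation=2)
save("c3.png",np.hstack([np.vstack([np.clip(a*1.6,0,255).astype(np.uint8),np.zeros((38,400,3),np.uint8)]),b]))
# button: finer, from scene by ray onto plane
h=cv2.cvtColor(im,cv2.COLOR_RGB2HSV); m=cv2.inRange(h,(100,120,60),(125,255,255)); v,u=np.nonzero(m[285:308,450:480]); u=u+450;v=v+285
C=cloud("scene",D); print("button scene",len(u),plane("scene",u.mean(),v.mean(),.03).round(4),np.median(C[v,u],0).round(4),C[v,u,2].max())
E
```

```text
orange 16 [ 0.4854 -0.0372  0.1   ] tcp [ 0.5017 -0.135   0.2158] F [ 0.4 -0.8 -0.5]
button scene 107 [0.4857 0.3704 0.03  ] [0.4792 0.3675 0.022 ] 0.02636572822040694
```

View pics/c3.png

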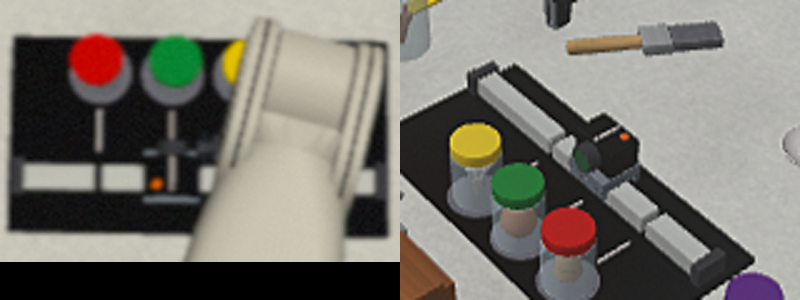

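The left half shows the white line on the camera at (172,180), collinear with the white line to the green jar at (175,130). In the right half the pin at (624,136) is low and the camera is opposite the green jar. Latched. On to the blue button at (0.478, 0.366), top at about z = 0.022–0.026.

Emit:
apply_moves(
  steps=[
    [[0.01,0.15,0],[0,0,0],0],
    [[0.015,0.18,0],[0,0,0],0],
    [[0.015,0.18,0],[0,0,0],0],
    [[0.015,0.18,0],[0,0,0],0],
    [[0.015,0.18,0],[0,0,0],0],
    [[0.015,0.18,0],[0,0,0],0],
    [[0.015,0.18,0],[0,0,0],0],
    [[0.015,0.18,0],[0,0,0],0],
  ],
)

```text
clock: 12.13
eef_pos: [0.4823, 0.1497, 0.2124]
tool_rot: [0.01, 1.0, -0.001, -0.002]
ft_force: [1.0, 0.3, -0.3]
grip_width: -0.0001
grasp_force: 0.0
```

Emit:
apply_moves(
  steps=[
    [[0.01,0.18,0],[0,0,0],0],
    [[0.01,0.18,0],[0,0,0],0],
    [[0.01,0.18,0],[0,0,0],0],
    [[0.01,0.18,0],[0,0,0],0],
    [[0.01,0.18,0],[0,0,0],0],
    [[0.01,0.17,0],[0,0,0],0],
    [[0,0,0],[0,0,0],0],
    [[0,0,0],[0,0,0],0],
  ],
)

```text
clock: 12.8
eef_pos: [0.4749, 0.3637, 0.2116]
tool_rot: [0.009, 1.0, -0.001, -0.002]
ft_force: [1.3, -0.2, -0.4]
grip_width: -0.0001
grasp_force: 0.0
```

```bash
python3 - <<'E'
from h import *
o=bot.get_obs(); k=cal("wrist"); w,D=camera("wrist"); save("w4.png",w)
h=cv2.cvtColor(w,cv2.COLOR_RGB2HSV); m=cv2.inRange(h,(100,120,50),(125,255,255)); n,l,s,c=cv2.connectedComponentsWithStats(m)
C=cloud("wrist",D,k); print(o["eef_pos"],o["ft_force"])
for i in range(1,n):
    if s[i,4]>60: print(s[i],c[i].round(1),plane("wrist",*c[i],.024,k).round(4),np.median(C[l==i],0).round(4))
E
```

```text
[0.47491297 0.36373222 0.21156972] [ 1.3165976  -0.20496854 -0.43306303]
[310 173  24  25 456] [321.7 185. ] [0.4752 0.3651 0.024 ] [0.4758 0.3654 0.0211]
```

View pics/w4.png

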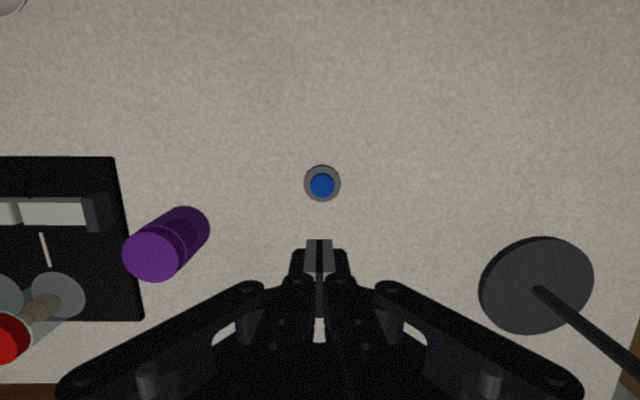

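The blue button in its grey housing is at (322,185), well centred below the fingers, which are pointing at (320,245). It measures (0.4755, 0.365), top z ≈ 0.022. I'll descend, slowly at the end.

Emit:
apply_moves(
  steps=[
    [[0,0.01,0.15],[0,0,0],0],
    [[0,0,0.18],[0,0,0],0],
    [[0,0,0.18],[0,0,0],0],
    [[0,0,0.15],[0,0,0],0],
    [[0,0,0.1],[0,0,0],0],
    [[0,0,0.02],[0,0,0],0],
    [[0,0,0],[0,0,0],0],
    [[0,0,0],[0,0,0],0],
  ],
)

```text
clock: 13.52
eef_pos: [0.477, 0.364, 0.0592]
tool_rot: [0.011, 1.0, 0.0, 0.0]
ft_force: [-0.7, -0.9, 0.2]
grip_width: 0.0001
grasp_force: 0.0
```

Emit:
apply_moves(
  steps=[
    [[0,0,0.01],[0,0,0],0],
    [[0,0,0.01],[0,0,0],0],
    [[0,0,0.01],[0,0,0],0],
    [[0,0,0.01],[0,0,0],0],
    [[0,0,0.01],[0,0,0],0],
    [[0,0,0.01],[0,0,0],0],
    [[0,0,0],[0,0,0],0],
    [[0,0,0],[0,0,0],0],
  ],
)

```text
clock: 14.18
eef_pos: [0.4761, 0.3645, 0.0461]
tool_rot: [0.01, 1.0, -0.0, -0.0]
ft_force: [-0.4, -0.5, 0.1]
grip_width: -0.0
grasp_force: 0.0
```

Emit:
apply_moves(
  steps=[
    [[0,0,0.01],[0,0,0],0],
    [[0,0,0.01],[0,0,0],0],
    [[0,0,0.01],[0,0,0],0],
    [[0,0,0.01],[0,0,0],0],
    [[0,0,0.005],[0,0,0],0],
    [[0,0,0],[0,0,0],0],
    [[0,0,0],[0,0,0],0],
    [[0,0,0],[0,0,0],0],
  ],
)

```text
clock: 14.85
eef_pos: [0.4763, 0.3646, 0.0375]
tool_rot: [0.011, 1.0, 0.0, 0.0]
ft_force: [-0.8, -0.9, 2.4]
grip_width: -0.0002
grasp_force: 0.9
```

Emit:
apply_moves(
  steps=[
    [[0,0,0.005],[0,0,0],0],
    [[0,0,0.005],[0,0,0],0],
    [[0,0,0.005],[0,0,0],0],
    [[0,0,0],[0,0,0],0],
    [[0,0,0],[0,0,0],0],
    [[0,0,0],[0,0,0],0],
    [[0,0,0],[0,0,0],0],
    [[0,0,0],[0,0,0],0],
  ],
)

```text
clock: 15.52
eef_pos: [0.4763, 0.3646, 0.0344]
tool_rot: [0.011, 1.0, -0.0, 0.0]
ft_force: [-0.3, -1.5, 3.2]
grip_width: -0.0001
grasp_force: 1.6
```

Emit:
apply_moves(
  steps=[
    [[0,0,0.005],[0,0,0],0],
    [[0,0,0.005],[0,0,0],0],
    [[0,0,0.005],[0,0,0],0],
    [[0,0,0],[0,0,0],0],
    [[0,0,0],[0,0,0],0],
    [[0,0,0],[0,0,0],0],
    [[0,0,0],[0,0,0],0],
    [[0,0,0],[0,0,0],0],
  ],
)

```text
clock: 16.18
eef_pos: [0.4763, 0.3647, 0.0329]
tool_rot: [0.011, 1.0, 0.0, 0.0]
ft_force: [-3.4, -3.7, 12.8]
grip_width: -0.0002
grasp_force: 6.2
```

Hard stop reached: TCP at 0.033, 6 mm below contact, with the force at 13 N. A touch more for certainty, then release.

Emit:
apply_moves(
  steps=[
    [[0,0,0.003],[0,0,0],0],
    [[0,0,0],[0,0,0],0],
    [[0,0,0],[0,0,0],0],
    [[0,0,0],[0,0,0],0],
    [[0,0,0],[0,0,0],0],
    [[0,0,0],[0,0,0],0],
    [[0,0,0],[0,0,0],0],
    [[0,0,0],[0,0,0],0],
  ],
)

```text
clock: 16.85
eef_pos: [0.4763, 0.3647, 0.0329]
tool_rot: [0.011, 1.0, 0.0, 0.0]
ft_force: [-4.2, -2.5, 15.6]
grip_width: 0.0002
grasp_force: 7.7
```

Emit:
apply_moves(
  steps=[
    [[0,0,-0.02],[0,0,0],0],
    [[0,0,-0.03],[0,0,0],0],
    [[0,0,-0.05],[0,0,0],0],
    [[0,0,-0.1],[0,0,0],0],
    [[0,0,-0.15],[0,0,0],0],
    [[0,0,-0.15],[0,0,0],0],
    [[0,0,0],[0,0,0],0],
    [[0,0,0],[0,0,0],0],
  ],
)

```text
clock: 17.52
eef_pos: [0.4778, 0.3657, 0.1334]
tool_rot: [0.011, 1.0, 0.002, 0.002]
ft_force: [0.0, 0.2, -0.5]
grip_width: 0.0002
grasp_force: 0.0
```

```bash
python3 - <<'E'
from h import *
t=orange(); k=cal("wrist"); w,D=camera("wrist"); h=cv2.cvtColor(w,cv2.COLOR_RGB2HSV); m=cv2.inRange(h,(100,120,50),(125,255,255)); C=cloud("wrist",D,k)
print("button",np.median(C[m>0],0).round(4))
im,D=camera("scene"); save("c5.png",np.hstack([cv2.resize(t[160:255,270:415],(400,300)),cv2.resize(im[130:250,260:420],(400,300),interpolation=2)]))
E
```

```text
orange 17 [ 0.4855 -0.0368  0.1   ] tcp [0.4778 0.3657 0.1334] F [ 0.   0.2 -0.5]
button [0.4753 0.3655 0.0212]
```

View pics/c5.png

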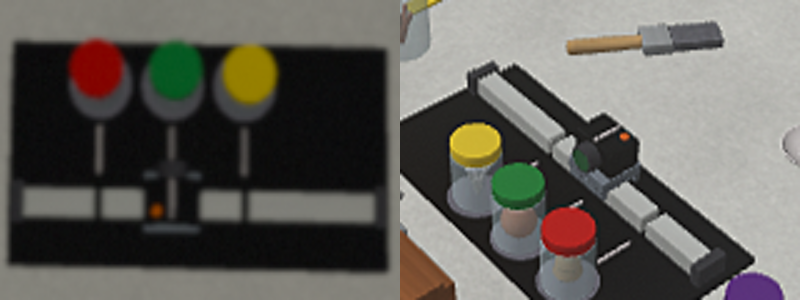

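The camera at (172,195) is still in line with the green jar, the jars are unmoved, and the button is back up at z 0.021. Handing in.

```bash
python3 -c "
from h import *
print(bot.job_done())"
```

```text
the job is handed in; nothing more can be done
None
```

The camera is clicked into the middle notch (0.18) in front of the green-lidded jar, the blue shutter button was then pressed to its stop and came back up, the jars on the board stand where they were, and the job was handed in at about 18 s of the 58 s allowed; no verdict was returned.

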